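# Sort the adaptors by length into the adaptor tray

## Task

Sort the four loose connector pieces into the blue-laned adaptor tray in order of length, one to a lane: the shortest in the lane at the small green disc, then step by step to the longest in the lane at the larger red disc. Lay each piece straight along its lane, at about the middle of the lane's length, let go of them all, and leave the tape roll and the orange clamp where they are.

Things in the scene. Friction and masses are not known exactly. Their poses are not given: they have to be found in the camera images.
- bnc_barrel_mid (a point): shortest piece: light grey stepped metal barrel connector, round, 42 mm long, 14 mm thick. The point is the middle of the piece, on its axis; the long axis is y. On the board the point is 7 mm up. It can roll.
- usb_stick_mid (a point): second shortest: flat memory stick, red with a silver plug end, 53 mm long, 19 mm wide, 9 mm thick. The point is its middle, 4.5 mm above its underside; long axis y, the plug end at -y, the red body from y = -14 to +26 mm. Grip the red body across its 19 mm.
- jack_adaptor_mid (a point): third: black round jack adaptor with a thin tip, 67 mm long: the 15 mm thick barrel from y = -1 to +34 mm, the 6 mm thick tip from y = -34 to -1 mm. Grip it by the barrel, y about +15 mm. The point is the middle of the piece, on its axis; the long axis is y. On the board the point is 7.5 mm up. It can roll.
- xlr_b_mid (a point): longest piece: grey round adaptor with a yellow ring, 95 mm long, 19 mm thick. The point is the middle of the piece, on its axis; the long axis is y. On the board the point is 9.5 mm up. It can roll.
- tray: fixed aluminium tray on feet, 4 blue lanes. Origin on the table under the lanes' middle. Lanes run along x (-58 to 58 mm), centre lines y = -78, -26, 26, 78 mm. Each is a shallow V 36 mm wide, its floor 22 mm above the table at the centre line, 24.5 mm at the edges (round pieces roll to its middle); flats 16 mm wide, 24.5 mm high between. Rims and a header shelf (x = 58 to 96 mm) 27 mm high.
- board: fixed wooden sorting board, 225 (x) by 140 (y) mm, top 22 mm above the table, 4 mm high strips along its two short ends. Origin on the table under its middle. The four pieces start on it side by side, roughly along its y, in any order. A 0.31 m high black equipment case stands between board and tray, its near corner at about x = 0.50, y = -0.10: carry things round in front of it.
- green_marker: fixed small green disc, 20 mm across, 6 mm thick, on the tray's header shelf behind one of the outer lanes (tray x = 77 mm, y = 78 or -78 mm): marks the lane of the shortest piece. Origin at the centre of its underside.
- red_marker: fixed larger red disc, 32 mm across, 6 mm thick, behind the other outer lane: marks the lane of the longest piece. Origin at the centre of its underside.
- pvc_tape: bystander: roll of black tape with a cardboard core lying flat, 64 mm across, 19 mm high. Origin at the centre of its underside. Not to be moved.
- spring_clamp: bystander: orange spring clamp lying flat, 63 x 106 x 17 mm. Origin at the centre of its underside. Not to be moved.

How it is judged:
By the outcome, as a careful person would: the job done as asked, in the order asked, and still so for the second after the job is handed in, with the robot touching nothing.
It also fails if it takes over 102 s, if anything falls off the work surface, if the arm or the gripper's body presses on something with over 40 N, if the wrist force passes 120 N, or if a joint passes its speed limit or range.

## Robot

A 6-joint arm with a two-finger parallel gripper is mounted at the origin on a cart in front of the work surface, level with it; the furniture and walls round the work are solid. World frame = base frame: x ahead of the robot, y to its left, z up, the work surface at z = 0. Lengths are in m, angles in rad, forces in N, time in s.
With the tool pointing down it reaches from about 0.225 to 0.875 m from the base axis. Payload 3.4 kg.
Tool frame: the origin (TCP) lies on the centre line of the jaws, within the pads' length; the fingertips stand 17 mm ahead of it and the grasp point (between the pads) lies 2 mm behind it (nose_length is the distance from the TCP to the fingertips, in m); z points along the fingers, y is the line along which they close (so a half turn about z gives the same grasp; the last joint's range is limited). The gripper opens to 85 mm and grips with 20 to 120 N. Pads are 22 mm wide; open, the fingers measure 114 mm over their backs; the gripper's body (76 mm by 85 mm) begins 54 mm behind the grasp point. The pads swing forward as they close: fully open they stand 13 mm farther back than shut.
Start: joints at [-1.45, 0.276, 1.505, -0, 1.361, -0.121], TCP at [0.138, -0.558, 0.248] pointing down, gripper open.
Joint ranges: [-2.89, 2.89], [-0.75, 2.08], [0.22, 2.7], [-1.18, 4.32], [0.11, 2.71], [-2.7, 2.7]. Speed limits (rad/s): [2.57, 2.57, 3.14, 3.14, 3.14, 3.14].

## Interface

Orientations are given as a unit quaternion [w, x, y, z].
In Python, from rig import get_state, get_image, sign_off, find_in, place_of, nose_length gives the robot as it stands.
- The arm moves only by the tool apply_moves, never from a script. Its argument "deltas" is one flat list of numbers, 5 for each row, row after row: the finger opening in mm, from 0 to 85.4, then the shift along the tool's x, y, z in mm, then the turn about the tool's z in degrees. A call has 1 to 12 rows; each row is the pose to reach, as a shift and turn from the pose commanded when the call began, along the tool's axes at that moment; what a row does not reach only later rows make up. A row lasts 1/12 s, in which the tool goes at most 41.7 mm and 7.16 degrees, less where a joint would pass 70% of its speed; a pose out of reach is approached as far as the arm can. A call with a gripper value outside its range is refused whole. The fingers move at their own pace and stop on an object; "squeeze" is the grip in N (left out, the last holds). Time passes only in rows, so rows that repeat a pose let the fingers close. It gives the time, the measured TCP pose, the force, the opening and the grip force at its end, in the units of the state.
- get_state(): the state, without advancing time (a new reading comes with each control period).
- get_image(name): name is "scene" or "side" or "wrist"; returns a dict with "frame" (420x560x3 uint8, red, green, blue), "K" (3x3 intrinsics, pixels), "position" and "orientation" of the camera in the world. Camera axes: x right, y down, z forward; pixel columns grow to the right and rows downward; lengths in m; the calibration is good to about 2 mm. A picture is of the moment at which its call begins. There is no depth.
- sign_off(): hands the job in; it is judged then, once.
Trained networks look in a picture, given as the dict that the camera call returned (one of the last four; its "shot" number tells which), for a name from the list of things; names that differ only in an ending like _2 or _b are one class to them, and where a whole thing is asked for, a point or a joint stands for the part that bears it (a point fixed in the world has none). Each returns a list of dicts, best first, with "score" (0 to 1); they miss things now and then, are a little off and sometimes report something else, mostly with a low value. They report only what shows in the picture. A call takes as long as a camera call.
- find_in(query, picture): "point" ([column, row] in pixels, amid what is visible of it).
- place_of(query, picture): "point" ([column, row] in pixels: a listed point, or the origin of a listed thing).
The state is a dict: "clock": time; "qpos": joint angles; "qd": joint speeds; "effort": joint torques, N m; "position": TCP position; "ee_rot": TCP orientation; "contact_force": force on the tool from outside, world axes, zero at the start; "moment": the same for the moment, N m; "width": finger opening in m; "gripper_force": force on a finger pad.
Only numpy, scipy, OpenCV 4.12 (cv2) and the standard library are available. Lean on these libraries where they do the work, as an engineer would, in place of code of your own. Each camera call takes 0.05 s, during which the arm holds its last target. There are 200 camera calls.

## Working session

There is one attempt and no reset: what is moved stays moved. The work goes in short steps, Python scripts to look and compute and a tool call to move; the robot and the scene stay as the last step left them, time stands still between calls to the robot, and variables do not carry over. Pictures are saved under pics/ and viewed, at most 14 in all, crops included, and the job is handed in when it is done.

Besides the shell and the picture viewer there is one more tool, called after ">>>" by a JSON object that holds its "name" and its "arguments". apply_moves: Moves the arm, as the interface text tells. Its arguments: {"type":"object","properties":{"deltas":{"type":"array"},"squeeze":{"type":"number"}},"required":["deltas"]}

```bash
mkdir -p pics; ls; cat > h.py <<'E'
import numpy as np, cv2
from scipy.spatial.transform import Rotation as R
from rig import *
def rot(q): return R.from_quat([q[1],q[2],q[3],q[0]]).as_matrix()
def ray(p,uv,z):
    d=rot(p["orientation"])@np.linalg.inv(p["K"])@np.array([uv[0],uv[1],1.])
    o=np.array(p["position"]); return o+d*(z-o[2])/d[2]
def proj(p,X):
    c=p["K"]@rot(p["orientation"]).T@(np.array(X)-p["position"]); return c[:2]/c[2]
def save(p,n): cv2.imwrite("pics/"+n+".png",cv2.cvtColor(p["frame"],cv2.COLOR_RGB2BGR))
E
python3 - <<'E'
from h import *
np.set_printoptions(precision=4,suppress=True)
s=get_state(); print(s["clock"],s["qpos"],s["position"],s["ee_rot"],s["width"]); print(rot(s["ee_rot"]), nose_length)
Z=dict(bnc_barrel_mid=.029,usb_stick_mid=.0265,jack_adaptor_mid=.0295,xlr_b_mid=.0315,tray=0,board=0,green_marker=.027,red_marker=.027,pvc_tape=0,spring_clamp=0)
for n in ["scene","side","wrist"]:
    p=get_image(n); save(p,n+"0"); print(n,p["position"],rot(p["orientation"]).ravel())
    for k,z in Z.items():
        for r in place_of(k,p)[:2]:
            print(k,np.round(r["score"],2),np.round(r["point"],1),ray(p,r["point"],z))
E
```

```text
pics
0.0 [-1.45    0.2766  1.5062  0.      1.3607 -0.121 ] [ 0.1376 -0.5578  0.2474] [-0.0009  0.9927  0.1206  0.    ] 0.08563614001792619
[[ 0.9709  0.2395 -0.0002]
 [ 0.2395 -0.9709  0.0019]
 [ 0.0002 -0.0019 -1.    ]] 0.017
scene [0.1171 0.3598 0.7498] [-0.6361 -0.5892  0.4982 -0.7715  0.4974 -0.3967 -0.0141 -0.6367 -0.771 ]
bnc_barrel_mid 0.53 [378.4 169.4] [ 0.5261 -0.2871  0.029 ]
usb_stick_mid 0.75 [225.9 235.7] [0.6097 0.1464 0.0265]
usb_stick_mid 0.68 [397.7 179.7] [ 0.4694 -0.2988  0.0265]
jack_adaptor_mid 0.68 [410.6 195. ] [ 0.4124 -0.2793  0.0295]
xlr_b_mid 0.62 [359.2 159. ] [ 0.5855 -0.2754  0.0315]
tray 0.61 [204.9 283.8] [0.5492 0.2468 0.    ]
tray 0.27 [357.7 158.9] [ 0.6091 -0.3003  0.    ]
green_marker 0.47 [156.7 260.9] [0.6514 0.3032 0.027 ]
red_marker 0.51 [225.  234.8] [0.6129 0.1468 0.027 ]
pvc_tape 0.93 [316.8 249.4] [ 0.4572 -0.0029  0.    ]
spring_clamp 0.59 [345.1 144.1] [ 0.6773 -0.3183  0.    ]
side [ 0.5971 -0.6751  1.3166] [ 0.9976  0.0569 -0.04    0.069  -0.879   0.4719 -0.0083 -0.4735 -0.8808]
bnc_barrel_mid 0.71 [255.1 308.6] [ 0.4759 -0.3001  0.029 ]
bnc_barrel_mid 0.45 [272.1 300.6] [ 0.5177 -0.2762  0.029 ]
usb_stick_mid 0.47 [254.2 307.8] [ 0.4732 -0.2975  0.0265]
jack_adaptor_mid 0.61 [233.3 297.8] [ 0.4168 -0.2756  0.0295]
xlr_b_mid 0.52 [295.5 295.6] [ 0.5771 -0.2597  0.0315]
tray 0.57 [295.6 144.1] [0.5468 0.235  0.    ]
board 0.74 [263.2 310. ] [ 0.4947 -0.294   0.    ]
pvc_tape 0.81 [259.3 210.6] [ 0.4566 -0.0032  0.    ]
pvc_tape 0.33 [252.4 308.6] [ 0.4662 -0.2922  0.    ]
spring_clamp 0.76 [336.7 326.5] [ 0.6875 -0.3246  0.    ]
wrist [ 0.2023 -0.5435  0.3729] [ 0.239  -0.9365 -0.2568 -0.971  -0.2303 -0.0638  0.0006  0.2646 -0.9644]
```

View pics/scene0.png

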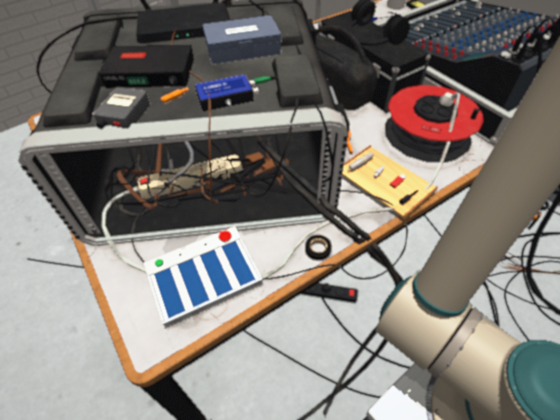

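View pics/side0.png

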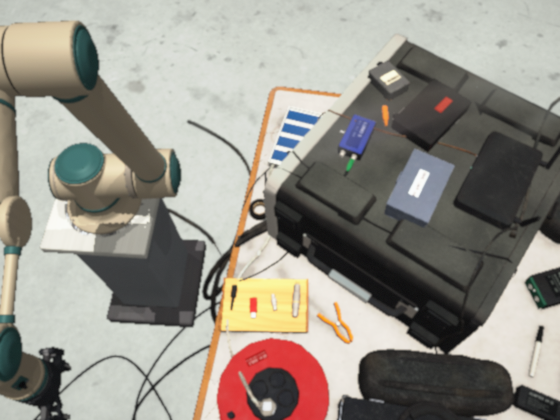

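The scene view shows the pieces left to right as XLR (360,160), BNC (378,171), USB (397,181) and jack (408,197). The tray has green at (159,263) and red at (225,237). The side view shows the same order, with the clamp at (337,325) and the reel at (273,390). Next I go over the board for a close look.

>>> {"name": "apply_moves", "arguments": {"deltas": [85, 22, -34, -10, -7, 85, 45, -68, -20, -14, 85, 68, -102, -30, -21, 85, 90, -136, -35, -28, 85, 112, -170, -35, -35, 85, 135, -205, -35, -42, 85, 155, -235, -35, -49, 85, 190, -245, -35, -56, 85, 225, -240, -35, -63, 85, 260, -235, -35, -70, 85, 295, -228, -35, -76, 85, 320, -220, -35, -76], "squeeze": 40}}

```text
clock: 2.65
position: [0.3984, -0.267, 0.2836]
ee_rot: [0.001, 0.706, 0.708, 0.0]
contact_force: [0.2, -1.0, 0.5]
width: 0.085
gripper_force: 0.0
```

```bash
python3 - <<'E'
from h import *
np.set_printoptions(precision=4,suppress=True)
s=get_state(); print(s["clock"],s["qpos"],s["position"]); print(rot(s["ee_rot"]))
p=get_image("scene"); 
for uv in [(330,215),(338,218),(80,240),(150,235)]: print(ray(p,uv,0))
E
```

```text
2.65 [-0.7363  0.1103  1.6324  0.0009  1.3972 -0.7394] [ 0.3984 -0.267   0.2836]
[[-0.003   1.      0.0019]
 [ 1.      0.003  -0.0005]
 [-0.0005  0.0019 -1.    ]]
[ 0.5119 -0.098   0.    ]
[ 0.4921 -0.1067  0.    ]
[0.8447 0.4162 0.    ]
[0.7487 0.2791 0.    ]
```

>>> {"name": "apply_moves", "arguments": {"deltas": [50, 0, 35, 10, 0, 50, 0, 70, 20, 0, 50, 0, 100, 30, 0, 50, 0, 100, 30, 0, 50, 0, 100, 30, 0]}}

```text
clock: 3.12
position: [0.4962, -0.268, 0.2519]
ee_rot: [-0.001, 0.707, 0.707, -0.0]
contact_force: [0.7, -0.5, 0.1]
width: 0.0499
gripper_force: 0.0
```

```bash
cat > look.py <<'E'
from h import *
import sys
np.set_printoptions(precision=4,suppress=True)
s=get_state(); print(s["clock"],s["position"],s["width"])
p=get_image("wrist"); save(p,sys.argv[1])
Z=dict(bnc_barrel_mid=.029,usb_stick_mid=.0265,jack_adaptor_mid=.0295,xlr_b_mid=.0315,board=0.)
Z.update(tray=0.,green_marker=.027,red_marker=.027) if "tray" in sys.argv else 0
for k,z in Z.items():
    for f in (place_of,find_in):
        for r in f(k,p)[:2]:
            print(f.__name__,k,np.round(r["score"],2),np.round(r["point"],1),ray(p,r["point"],z))
E
python3 look.py w1
```

```text
3.1167 [ 0.4962 -0.268   0.2519] 0.04993804611219815
call bnc_barrel_mid 0.81 [309.5 196.1] [ 0.5228 -0.2797  0.029 ]
call bnc_barrel_mid 0.6 [307.3 196.6] [ 0.5204 -0.2802  0.029 ]
call usb_stick_mid 0.8 [260.8 206.4] [ 0.4692 -0.2919  0.0265]
call usb_stick_mid 0.16 [308.1 195.8] [ 0.5214 -0.2799  0.0265]
call jack_adaptor_mid 0.89 [207.5 192.7] [ 0.4118 -0.2757  0.0295]
call jack_adaptor_mid 0.75 [208.3 183.7] [ 0.4133 -0.2658  0.0295]
call xlr_b_mid 0.7 [360.8 186.6] [ 0.5775 -0.2687  0.0315]
call xlr_b_mid 0.65 [283.  198.3] [ 0.4939 -0.2815  0.0315]
call xlr_b_mid 0.94 [360.5 188.4] [ 0.5773 -0.2707  0.0315]
call board 0.97 [283.3 196. ] [ 0.494 -0.286  0.   ]
call board 0.84 [285.3 191.7] [ 0.4964 -0.2808  0.    ]
```

View pics/w1.png

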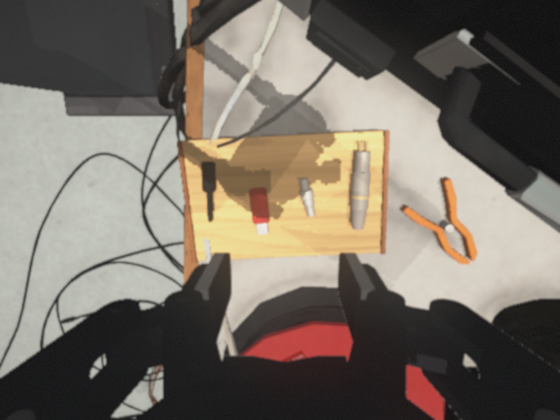

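The wrist view shows, left to right, the jack (209,190), USB (261,208), BNC (308,197) and XLR (360,188). All lie nearly upright in the image, and the reel is below. I'll work out the axis angles from the end points.

```bash
python3 - <<'E'
from h import *
p=get_image("wrist")
cv2.imwrite("pics/w1z.png",cv2.resize(cv2.cvtColor(p["frame"],cv2.COLOR_RGB2BGR)[125:265,180:390],(800,533),interpolation=cv2.INTER_CUBIC))
E
```

```text
(no output)
```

View pics/w1z.png

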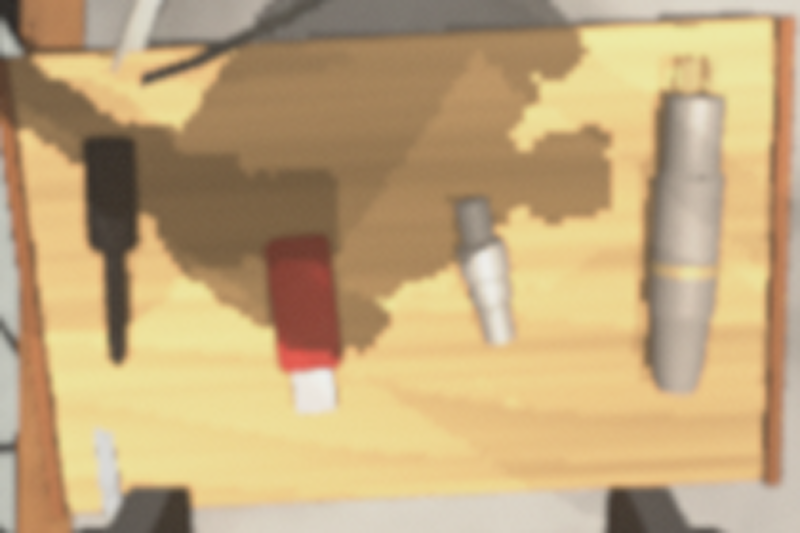

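The zoom shows these end points: jack (110,138)-(118,362), USB (297,237)-(316,412), BNC (473,198)-(500,343) and XLR (692,75)-(677,390).

```bash
python3 - <<'E'
from h import *
p=get_image("wrist")
for n,z,a,b in [("jack",.0295,(110,138),(118,362)),("usb",.0265,(297,237),(316,412)),("bnc",.029,(473,198),(500,343)),("xlr",.0315,(692,75),(677,390))]:
    A,B=[ray(p,(q[0]/3.81+180,q[1]/3.81+125),z) for q in(a,b)]
    d=A-B; print(n,A.round(4),B.round(4),((A+B)/2).round(4),np.linalg.norm(d).round(4),"yaw from +y (ccw)",np.degrees(np.arctan2(-d[0],d[1])).round(1))
E
```

```text
jack [ 0.4151 -0.2424  0.0295] [ 0.4132 -0.3077  0.0295] [ 0.4141 -0.2751  0.0295] 0.0654 yaw from +y (ccw) -1.6
usb [ 0.4664 -0.2713  0.0265] [ 0.4707 -0.3245  0.0265] [ 0.4686 -0.2979  0.0265] 0.0534 yaw from +y (ccw) 4.7
bnc [ 0.5167 -0.2597  0.029 ] [ 0.5252 -0.3025  0.029 ] [ 0.5209 -0.2811  0.029 ] 0.0436 yaw from +y (ccw) 11.2
xlr [ 0.5762 -0.2255  0.0315] [ 0.5772 -0.3163  0.0315] [ 0.5767 -0.2709  0.0315] 0.0907 yaw from +y (ccw) 0.6
```

>>> {"name": "apply_moves", "arguments": {"deltas": [30, 4, -40, 10, 2, 30, 8, -82, 30, 2, 30, 8, -82, 70, 2, 30, 8, -82, 110, 2, 30, 8, -82, 150, 2, 30, 8, -82, 185, 2, 30, 8, -82, 205, 2, 30, 8, -82, 209, 2, 30, 8, -82, 209, 2]}}

```text
clock: 4.52
position: [0.4131, -0.2597, 0.0432]
ee_rot: [-0.002, 0.72, 0.694, -0.0]
contact_force: [-0.2, -0.0, 0.1]
width: 0.0301
gripper_force: 0.0
```

>>> {"name": "apply_moves", "arguments": {"deltas": [5, 0, 0, 0, 0, 5, 0, 0, 0, 0, 5, 0, 0, 0, 0, 5, 0, 0, 0, 0, 5, 0, 0, 0, 0, 5, 0, 0, 0, 0], "squeeze": 40}}

```text
clock: 5.02
position: [0.4146, -0.2609, 0.0456]
ee_rot: [0.002, 0.72, 0.694, 0.0]
contact_force: [-0.2, -0.2, 6.6]
width: 0.0122
gripper_force: 39.8
```

>>> {"name": "apply_moves", "arguments": {"deltas": [26, 0, 0, 0, 0, 26, 0, 0, 0, 0, 26, 0, 0, 0, 0, 26, 0, 0, 3.5, 0, 26, 0, 0, 3.5, 0, 5, 0, 0, 3.5, 0, 5, 0, 0, 3.5, 0, 5, 0, 0, 3.5, 0, 5, 0, 0, 3.5, 0, 5, 0, 0, 3.5, 0]}}

```text
clock: 5.85
position: [0.4138, -0.2602, 0.0408]
ee_rot: [0.0, 0.72, 0.694, -0.0]
contact_force: [-1.0, -0.4, 0.1]
width: 0.0125
gripper_force: 39.3
```

```bash
python3 - <<'E'
from h import *
for i in range(5):
    p=get_image("wrist");s=get_state(); print(s["position"],s["width"],s["contact_force"],s["qpos"])
cv2.imwrite("pics/w2.png",cv2.resize(cv2.cvtColor(p["frame"],cv2.COLOR_RGB2BGR)[150:420,100:460],(800,600)))
E
```

```text
[ 0.41372897 -0.26015707  0.04079305] 0.01250481274144192 [ 0.44471617 -0.11247124 -0.2284905 ] [-7.03766839e-01  3.63853616e-01  1.97878003e+00 -9.95248168e-05
  7.98861603e-01 -6.66308707e-01]
[ 0.41372586 -0.26015538  0.0407975 ] 0.012971927051769668 [ 0.08810558 -0.59425713 -0.3520995 ] [-7.03773934e-01  3.63843960e-01  1.97878085e+00 -8.86571017e-05
  7.98874009e-01 -6.66264237e-01]
[ 0.41376039 -0.26016408  0.04080705] 0.0126134123957939 [0.24908914 0.09070558 0.01499383] [-7.03764733e-01  3.63851127e-01  1.97873075e+00 -4.34375748e-05
  7.98876936e-01 -6.66285685e-01]
[ 0.41371656 -0.26016959  0.04082132] 0.012649110259317564 [-0.44037139 -0.30707761 -0.0154097 ] [-7.03793199e-01  3.63800844e-01  1.97876945e+00 -1.18887308e-04
  7.98906173e-01 -6.66246556e-01]
[ 0.4137337  -0.26015175  0.04081796] 0.01237734275650063 [ 0.68489996 -0.41747913 -0.63519878] [-7.03772595e-01  3.63807902e-01  1.97876925e+00 -5.97579592e-05
  7.98896129e-01 -6.66281594e-01]
```

View pics/w2.png

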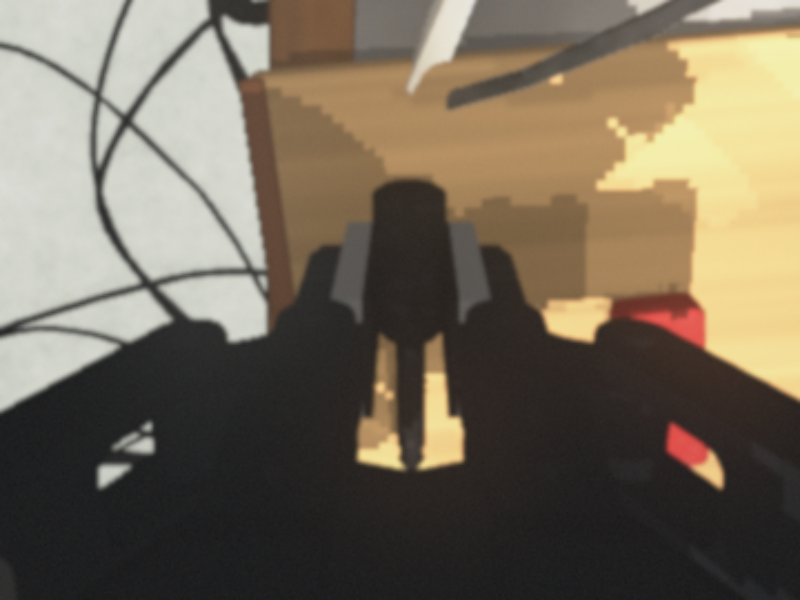

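The wrist crop shows the jack barrel held squarely between the pads at (410,250). I'm lifting and carrying it round in front of the case.

>>> {"name": "apply_moves", "arguments": {"deltas": [5, 0, 0, -40, 0, 5, 5, -5, -80, 0, 5, 35, -20, -100, 0, 5, 70, -40, -120, 0, 5, 105, -55, -120, -6, 5, 140, -60, -120, -13, 5, 178, -60, -120, -20, 5, 216, -60, -120, -27, 5, 254, -58, -125, -34, 5, 290, -50, -135, -41, 5, 320, -40, -145, -48, 5, 350, -25, -155, -55]}}

```text
clock: 7.1
position: [0.4005, 0.0925, 0.1963]
ee_rot: [-0.0, 0.315, 0.949, -0.0]
contact_force: [0.7, -0.5, -0.7]
width: 0.0126
gripper_force: 39.3
```

```bash
python3 - <<'E'
from h import *
s=get_state(); print(s["clock"],s["position"],s["width"],s["qpos"]);M=rot(s["ee_rot"]);print(M)
print((M.T@(np.array([.50,.24,.26])-s["position"])*1000).round(), np.degrees(np.arctan2(M[1,0],M[0,0])))
E
```

```text
7.1 [0.40051038 0.09247293 0.19628044] 0.012624775033823735 [ 5.74962913e-02  6.69157323e-02  1.90853733e+00 -2.97483200e-04
  1.16687112e+00 -8.72140280e-01]
[[-8.01472468e-01  5.98031247e-01 -7.14578349e-04]
 [ 5.98031550e-01  8.01472498e-01 -3.15127046e-04]
 [ 3.84259074e-04 -6.79906049e-04 -9.99999695e-01]]
[  9. 178. -64.] 143.2709493136186
```

>>> {"name": "apply_moves", "arguments": {"deltas": [5, 2, 36, -13, -6, 5, 4, 72, -26, -12, 5, 6, 108, -39, -18, 5, 8, 144, -52, -23, 5, 9, 178, -64, -23, 5, 9, 178, -64, -23]}}

```text
clock: 7.6
position: [0.5071, 0.2433, 0.2618]
ee_rot: [0.004, 0.122, 0.993, 0.003]
contact_force: [0.1, -0.1, 1.0]
width: 0.0132
gripper_force: 39.4
```

```bash
python3 look.py w3 tray | egrep "^[0-9]|tray|green|red_"
```

```text
7.6 [0.5071 0.2433 0.2618] 0.013198812209386216
call tray 0.75 [294.7 212.3] [0.5503 0.2461 0.    ]
call tray 0.86 [305.2 212.6] [0.5539 0.2586 0.    ]
call green_marker 0.48 [357.7 279.4] [0.6439 0.3015 0.027 ]
call green_marker 0.6 [358.2 280.9] [0.646  0.3017 0.027 ]
call red_marker 0.75 [227.1 280.5] [0.6064 0.1472 0.027 ]
call red_marker 0.74 [222.8 278.7] [0.6028 0.1428 0.027 ]
```

View pics/w3.png

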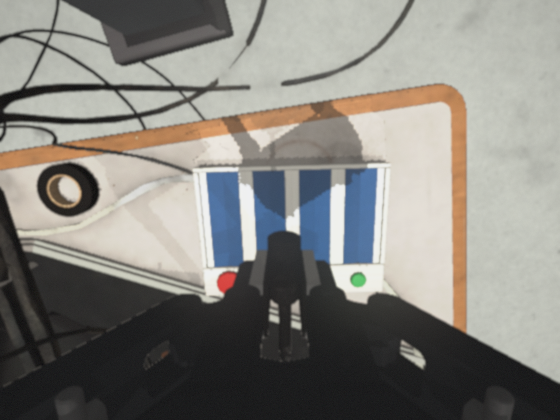

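The wrist view shows the tape at (67,188), four blue lanes between rows 170 and 267, red at (227,281) and green at (358,280), with the jack held at (285,250). I'll fit the tray pose from the blue lane corners.

```bash
python3 - <<'E'
from h import *
from scipy.optimize import least_squares
p=get_image("wrist"); f=p["frame"].astype(int)
m=((f[...,2]-f[...,0]>40)&(f[...,2]-f[...,1]>15)).astype(np.uint8)
n,l,st,c=cv2.connectedComponentsWithStats(m)
obs=[];mod=[]
cs=[]
for i in range(1,n):
    if st[i,4]>800:
        cs.append(i)
cs.sort(key=lambda i:c[i][0]); print([(st[i].tolist()) for i in cs])
# edges: for outer lanes take left/right boundary & top boundary points on plane .0245
if len(cs)==4:
    E=[];Y=[]
    T=[]
    for i,yc in zip(cs,[-78,-26,26,78]):
        x0,y0,w,h,_=st[i]
        for r in range(y0+5,y0+h-4,3):
            cc=np.where(l[r]==i)[0]
            if yc in(-78,78) or r<y0+40:
                E+= [ray(p,(cc[0],r+.5),.0245)[:2],ray(p,(cc[-1]+1,r+.5),.0245)[:2]]; Y+=[yc-18,yc+18]
        for q in range(x0+6,x0+w-6,3):
            rr=np.where(l[:,q]==i)[0]; T.append((ray(p,(q+.5,rr[0]),.0235)[:2],-58))
            if yc in(-78,78): T.append((ray(p,(q+.5,rr[-1]+1),.0235)[:2],58))
    E=np.array(E);Y=np.array(Y)/1e3;TP=np.array([t[0] for t in T]);TX=np.array([t[1] for t in T])/1e3
    def res(v):
        ex=np.array([np.cos(v[2]),np.sin(v[2])]);ey=np.array([-ex[1],ex[0]])
        return np.r_[(E-v[:2])@ey-Y,(TP-v[:2])@ex-TX]
    s=least_squares(res,[.55,.245,-.237],loss="soft_l1",f_scale=.002);v=s.x;print(v,np.degrees(v[2]),np.abs(s.fun).mean(),np.median(np.abs(s.fun)))
    for x,y in [(0,78),(0,26),(0,-26),(0,-78),(77,78),(77,-78)]:
        print(x,y,(v[0]+(x*np.cos(v[2])-y*np.sin(v[2]))/1e3).round(4),(v[1]+(x*np.sin(v[2])+y*np.cos(v[2]))/1e3).round(4))
for uv in [(358,280),(227.5,282)]: print(ray(p,uv,.033))
s=get_state();print(s["position"],rot(s["ee_rot"])[:2,0])
E
```

```text
[[214, 177, 35, 94, 2610], [262, 183, 30, 67, 1098], [307, 176, 31, 93, 2442], [351, 173, 34, 95, 2765]]
[ 0.55271915  0.24213172 -0.22242372] -12.743940306495693 0.002278842813099587 0.0011704542427432504
0 78 0.5699 0.3182
0 26 0.5585 0.2675
0 -26 0.547 0.2168
0 -78 0.5355 0.1661
77 78 0.645 0.3012
77 -78 0.6106 0.1491
[0.63295751 0.29347129 0.033     ]
[0.59760428 0.14263761 0.033     ]
[0.50215352 0.23788056 0.25976887] [-0.96966593  0.24443401]
```

>>> {"name": "apply_moves", "arguments": {"deltas": [5, -17, -5, 25, -1.4, 5, -34, -10, 60, -1.4, 5, -34, -10, 100, -1.4, 5, -34, -10, 140, -1.4, 5, -34, -10, 175, -1.4, 5, -34, -10, 200, -1.4, 5, -34, -10, 210, -1.4, 5, -34, -10, 214, -1.4, 5, -34, -10, 216, -1.4, 5, -34, -10, 217, -1.4, 5, -34, -10, 217, -1.4]}}

```text
clock: 9.42
position: [0.534, 0.2203, 0.0444]
ee_rot: [0.002, 0.111, 0.994, 0.001]
contact_force: [-0.3, -0.4, -1.5]
width: 0.0125
gripper_force: 39.3
```

```bash
cat > pos.py <<'E'
from h import *
import sys
p=get_image("wrist"); s=get_state()
v=[.55272,.24213,-.22242]; e=np.array([np.cos(v[2]),np.sin(v[2])]); d=s["position"][:2]-np.array(v[:2])
print("tray xy mm",(1000*np.array([d@e,-d[0]*e[1]+d[1]*e[0]])).round(1),"z",s["position"][2].round(4),"F",np.round(s["contact_force"],1),"w",round(s["width"],4),s["clock"])
M=rot(s["ee_rot"]);print("toolx yaw",np.degrees(np.arctan2(M[1,0],M[0,0])).round(1), "pos",np.round(s["position"],4))
if len(sys.argv)>1: save(p,sys.argv[1])
E
python3 pos.py
```

```text
tray xy mm [-13.5 -25.5] z 0.0444 F [-0.3  0.1  0.1] w 0.0126 9.4667
toolx yaw 167.3 pos [0.5339 0.2203 0.0444]
```

>>> {"name": "apply_moves", "arguments": {"deltas": [5, 0, 0, 1.5, 0, 5, 0, 0, 2.5, 0, 5, 0, 0, 2.5, 0, 30, 0, 0, 2.5, 0, 30, 0, 0, 2.5, 0, 30, 0, 0, 2.5, 0, 30, 0, 0, 2.5, 0, 30, 0, 0, -5, 0, 30, 0, 0, -30, 0, 30, 0, 0, -70, 0, 30, 0, 0, -110, 0, 30, 0, 0, -130, 0]}}

```text
clock: 10.47
position: [0.534, 0.22, 0.1772]
ee_rot: [0.002, 0.111, 0.994, 0.001]
contact_force: [1.6, 0.3, -0.6]
width: 0.03
gripper_force: 0.0
```

```bash
python3 pos.py w4
```

```text
tray xy mm [-11.8 -24.9] z 0.1801 F [1.6 0.1 2.2] w 0.0299 10.5167
toolx yaw 167.3 pos [0.5357 0.2205 0.1801]
```

View pics/w4.png

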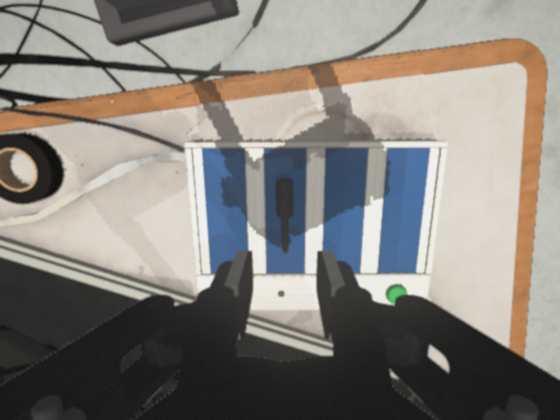

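The wrist view shows the jack lying straight in lane 2 at (285,215), mid-lane. I'm going back for the USB stick.

>>> {"name": "apply_moves", "arguments": {"deltas": [30, 19, -33, 0, 6, 30, 38, -66, 0, 12, 30, 57, -100, 0, 18, 30, 76, -133, 0, 24, 30, 95, -166, 0, 30, 30, 113, -200, 0, 36, 30, 109, -235, 0, 42, 30, 105, -270, 0, 49, 30, 101, -305, 0, 56, 30, 97, -340, 0, 63, 30, 95, -370, 0, 70, 30, 95, -370, 0, 73]}}

```text
clock: 11.52
position: [0.3576, -0.1249, 0.1728]
ee_rot: [0.001, 0.684, 0.729, -0.002]
contact_force: [0.9, 0.1, 0.3]
width: 0.0302
gripper_force: 0.0
```

```bash
cat > to.py <<'E'
from h import *
import sys
# args x y z yaw(toolx deg): tool shift mm and turn
a=[float(v) for v in sys.argv[1:]]
p=get_image("wrist");s=get_state();M=rot(s["ee_rot"]);yaw=np.degrees(np.arctan2(M[1,0],M[0,0]))
print(s["clock"],np.round(s["position"],4),yaw.round(1))
for i in range(0,len(a),4): print((M.T@(np.array(a[i:i+3])-s["position"])*1000).round(1),"turn",(yaw-a[i+3]).round(1))
E
python3 to.py .3 -.12 .18 94.7 .41 -.25 .18 94.7 .4675 -.290 .14 94.7
```

```text
11.5667 [ 0.3574 -0.1226  0.1726] 93.7
[  6.3 -57.1  -7.4] turn -1.0
[-130.6   44.2   -7.4] turn -1.0
[-174.2   99.1   32.5] turn -1.0
```

>>> {"name": "apply_moves", "arguments": {"deltas": [36, -40, 12, 0, -1, 36, -80, 26, 0, -1, 36, -115, 45, 0, -1, 36, -145, 70, 5, -1, 36, -174, 99, 10, -1, 36, -174, 99, 10, -1, 36, -174, 99, 10, -1]}}

```text
clock: 12.15
position: [0.4706, -0.2865, 0.1611]
ee_rot: [-0.002, 0.674, 0.739, -0.0]
contact_force: [-0.5, 0.6, -0.6]
width: 0.0356
gripper_force: 0.0
```

```bash
python3 look.py w5 | egrep "^[0-9]|usb|bnc"; python3 to.py .468 -.290 .0405 94.7
```

```text
12.15 [ 0.4706 -0.2865  0.1611] 0.03555306122312379
call bnc_barrel_mid 0.77 [351.3 206.5] [ 0.5241 -0.2815  0.029 ]
call bnc_barrel_mid 0.17 [283.5 215.9] [ 0.47   -0.2945  0.029 ]
call bnc_barrel_mid 0.76 [348.2 202.9] [ 0.5212 -0.2787  0.029 ]
call usb_stick_mid 0.65 [282.6 216.1] [ 0.4693 -0.2955  0.0265]
call usb_stick_mid 0.61 [283.2 213.9] [ 0.4696 -0.2936  0.0265]
12.75 [ 0.4699 -0.2861  0.1631] 95.3
[ -3.7  -2.3 122.6] turn 0.6
```

>>> {"name": "apply_moves", "arguments": {"deltas": [36, -3, -1.5, 40, 0.5, 36, -3, -1.5, 80, 0.5, 36, -3, -1.5, 110, 0.5, 36, -3, -1.5, 120, 0.5, 36, -3, -1.5, 122.5, 0.5, 36, -3, -1.5, 122.5, 0.5, 8, -3, -1.5, 122.5, 0.5, 8, -3, -1.5, 122.5, 0.5, 8, -3, -1.5, 122.5, 0.5, 8, -3, -1.5, 122.5, 0.5, 8, -3, -1.5, 122.5, 0.5, 8, -3, -1.5, 122.5, 0.5]}}

```text
clock: 13.75
position: [0.47, -0.2903, 0.0421]
ee_rot: [0.002, 0.677, 0.736, 0.0]
contact_force: [-0.8, -0.6, 6.0]
width: 0.0174
gripper_force: 41.4
```

```bash
python3 to.py .36 -.12 .16 94.7 .38 .05 .18 130 .5 .24 .18 167.3
```

```text
13.8 [ 0.47   -0.2903  0.0421] 94.8
[ 178.5  -95.2 -118.7] turn 0.1
[ 346.2  -61.1 -139.1] turn -35.2
[ 525.6   74.3 -139.2] turn -72.5
```

>>> {"name": "apply_moves", "arguments": {"deltas": [8, 0, 0, -35, 0, 8, 8, -8, -75, 0, 8, 40, -30, -100, 0, 8, 75, -55, -120, 0, 8, 110, -80, -120, -5, 8, 145, -95, -125, -10, 8, 180, -97, -130, -16, 8, 215, -92, -135, -22, 8, 250, -85, -139, -28, 8, 285, -78, -139, -34, 8, 317, -70, -139, -40, 8, 346, -60, -139, -46]}}

```text
clock: 14.8
position: [0.3795, 0.0525, 0.18]
ee_rot: [0.001, 0.333, 0.943, 0.0]
contact_force: [-0.3, -0.5, -1.0]
width: 0.0171
gripper_force: 40.7
```

```bash
python3 to.py .5 .24 .15 167.3  .551 .2692 .15 167.3
```

```text
14.85 [0.3814 0.0569 0.1801] 141.4
[ 21.5 216.9  31.5] turn -25.9
[-2.000e-01  2.715e+02  3.190e+01] turn -25.9
```

>>> {"name": "apply_moves", "arguments": {"deltas": [8, 2, 36, 5, -5, 8, 4, 72, 10, -10, 8, 6, 108, 15, -15, 8, 6, 144, 20, -20, 8, 5, 180, 25, -26, 8, 3, 216, 30, -26, 8, 1, 250, 32, -26, 8, 0, 271, 32, -26, 8, 0, 271, 32, -26, 8, 0, 271, 32, -26]}}

```text
clock: 15.68
position: [0.552, 0.2607, 0.1469]
ee_rot: [-0.0, 0.115, 0.993, -0.0]
contact_force: [-0.3, 0.3, -0.8]
width: 0.0175
gripper_force: 40.7
```

```bash
python3 pos.py w6;python3 to.py .5507 .2693 .0455 167.3
```

```text
tray xy mm [-5.4 17. ] z 0.147 F [ 0.7 -0.8 -0.1] w 0.0177 15.7333
toolx yaw 166.8 pos [0.5512 0.2599 0.147 ]
15.7833 [0.5508 0.2595 0.1472] 166.7
[  2.2   9.6 101.6] turn -0.6
```

View pics/w6.png

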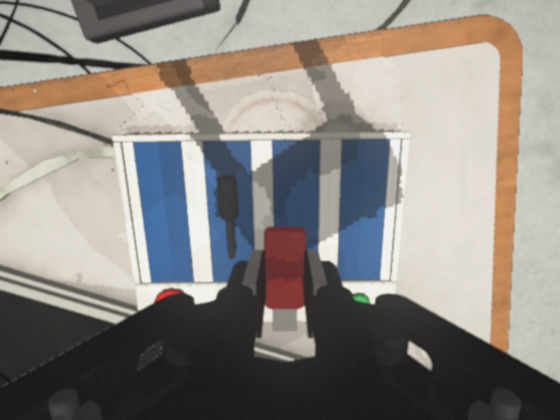

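The USB stick is held straight at (285,270), slightly short of lane 3. I'm correcting by 10 mm and lowering it.

>>> {"name": "apply_moves", "arguments": {"deltas": [8, 2, 9.5, 30, -0.6, 8, 2, 9.5, 60, -0.6, 8, 2, 9.5, 85, -0.6, 8, 2, 9.5, 97, -0.6, 8, 2, 9.5, 101, -0.6, 8, 2, 9.5, 102, -0.6, 8, 2, 9.5, 102, -0.6, 8, 2, 9.5, 102, -0.6]}}

```text
clock: 16.45
position: [0.5528, 0.27, 0.0468]
ee_rot: [0.001, 0.11, 0.994, 0.001]
contact_force: [0.1, 0.0, 0.2]
width: 0.0173
gripper_force: 40.7
```

```bash
python3 pos.py
```

```text
tray xy mm [-6.  27.4] z 0.0468 F [-0.5 -0.3 -0.3] w 0.0174 16.5
toolx yaw 167.3 pos [0.5529 0.2701 0.0468]
```

>>> {"name": "apply_moves", "arguments": {"deltas": [8, 1, -1, 1.5, 0, 8, 1, -1, 2.8, 0, 8, 1, -1, 2.8, 0, 32, 1, -1, 2.8, 0, 32, 1, -1, 2.8, 0, 32, 1, -1, 2.8, 0, 32, 1, -1, 2.8, 0, 32, 1, -1, -5, 0, 32, 1, -1, -30, 0, 32, 1, -1, -70, 0, 32, 1, -1, -110, 0, 32, 1, -1, -130, 0]}}

```text
clock: 17.5
position: [0.5528, 0.2701, 0.1807]
ee_rot: [0.003, 0.11, 0.994, 0.002]
contact_force: [1.3, 0.9, 0.1]
width: 0.0321
gripper_force: 0.0
```

```bash
python3 pos.py w7; python3 to.py .38 .05 .18 130 .36 -.12 .18 101
```

```text
tray xy mm [-4.6 28.3] z 0.1837 F [1.9 0.5 2.4] w 0.0317 17.55
toolx yaw 167.4 pos [0.5545 0.2707 0.1837]
17.6 [0.5537 0.2704 0.1809] 167.4
[ 121.2 -253.1   -1.6] turn 37.4
[ 103.5 -423.3   -2.4] turn 66.4
```

View pics/w7.png

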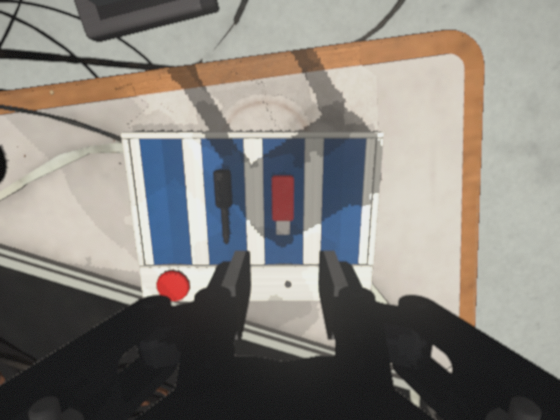

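The USB stick lies straight in lane 3 at (283,205). The BNC is next.

>>> {"name": "apply_moves", "arguments": {"deltas": [30, 18, -36, 0, 5, 30, 35, -72, 0, 11, 30, 53, -108, 0, 17, 30, 70, -144, 0, 23, 30, 88, -180, 0, 29, 30, 105, -217, 0, 35, 30, 121, -253, 0, 41, 30, 117, -293, 0, 47, 30, 113, -333, 0, 53, 30, 109, -373, 0, 60, 30, 105, -410, 0, 66, 30, 103, -423, 0, 66]}}

```text
clock: 18.6
position: [0.3568, -0.1249, 0.175]
ee_rot: [0.001, 0.636, 0.771, -0.001]
contact_force: [1.6, 0.5, 0.9]
width: 0.0297
gripper_force: 0.0
```

```bash
python3 to.py .41 -.25 .18 101 .521 -.281 .15 101
```

```text
18.65 [ 0.3573 -0.1253  0.175 ] 101.1
[-132.5   27.8   -4.7] turn 0.1
[-184.2  130.8   25.4] turn 0.1
```

>>> {"name": "apply_moves", "arguments": {"deltas": [30, -40, 8, 0, 0, 30, -78, 16, 0, 0, 30, -115, 26, 0, 0, 30, -140, 55, 5, 0, 30, -162, 88, 10, 0, 30, -184, 120, 10, 0, 30, -184, 131, 10, 0, 30, -184, 131, 10, 0, 30, -184, 131, 10, 0]}}

```text
clock: 19.4
position: [0.5217, -0.2741, 0.164]
ee_rot: [-0.002, 0.633, 0.774, -0.0]
contact_force: [-0.6, 0.5, -0.2]
width: 0.0301
gripper_force: 0.0
```

```bash
python3 - <<'E'
from h import *
for i in range(2):
    p=get_image("wrist")
    for f in (place_of,find_in): print([(round(r["score"],2),np.round(r["point"]),ray(p,r["point"],.029).round(4)) for r in f("bnc_barrel_mid",p)[:1]])
f=p["frame"][100:300,180:400]
cv2.imwrite("pics/w8.png",cv2.resize(f[...,::-1],(660,600),interpolation=cv2.INTER_CUBIC))
E
python3 to.py .521 -.281 .041 101
```

```text
[(0.67, array([280., 215.]), array([ 0.5189, -0.2826,  0.029 ]))]
[(0.83, array([282., 211.]), array([ 0.5195, -0.2789,  0.029 ]))]
[(0.62, array([283., 213.]), array([ 0.5199, -0.2811,  0.029 ]))]
[(0.57, array([285., 213.]), array([ 0.5216, -0.2807,  0.029 ]))]
19.75 [ 0.5216 -0.2752  0.1658] 101.3
[ -5.6  -1.7 124.8] turn 0.3
```

View pics/w8.png

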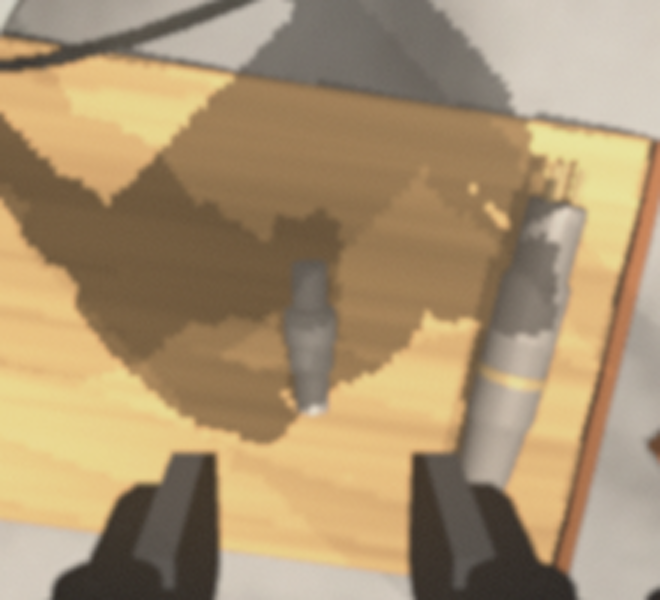

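The BNC at (312,335) in the crop is straight with the tool and centred between the fingers. Gripping it.

>>> {"name": "apply_moves", "arguments": {"deltas": [30, -5, -1.5, 40, 0.3, 30, -5, -1.5, 80, 0.3, 30, -5, -1.5, 110, 0.3, 30, -5, -1.5, 122, 0.3, 30, -5, -1.5, 124.5, 0.3, 30, -5, -1.5, 124.5, 0.3, 30, -5, -1.5, 124.5, 0.3, 5, -5, -1.5, 124.5, 0.3, 5, -5, -1.5, 124.5, 0.3, 5, -5, -1.5, 124.5, 0.3, 5, -5, -1.5, 124.5, 0.3, 5, -5, -1.5, 124.5, 0.3]}}

```text
clock: 20.75
position: [0.5224, -0.2811, 0.0419]
ee_rot: [0.001, 0.636, 0.772, -0.0]
contact_force: [-0.3, -0.3, 6.0]
width: 0.0128
gripper_force: 39.9
```

```bash
python3 to.py .41 -.25 .14 101 .36 -.12 .16 101 .38 .05 .18 136
```

```text
20.8 [ 0.5224 -0.2811  0.0419] 101.1
[  51.9 -104.2  -98.3] turn 0.1
[ 189.1 -128.3 -118.6] turn 0.1
[ 352.1  -76.1 -138.7] turn -34.9
```

>>> {"name": "apply_moves", "arguments": {"deltas": [5, 0, 0, -35, 0, 5, 5, -10, -70, 0, 5, 20, -45, -95, 0, 5, 38, -78, -105, 0, 5, 60, -105, -110, 0, 5, 95, -115, -115, -5, 5, 130, -122, -118, -10, 5, 165, -128, -122, -15, 5, 200, -124, -126, -20, 5, 238, -112, -130, -26, 5, 275, -100, -134, -32, 5, 312, -88, -138, -38]}}

```text
clock: 21.8
position: [0.3751, 0.0103, 0.1792]
ee_rot: [0.001, 0.348, 0.938, 0.0]
contact_force: [2.4, -0.9, -0.5]
width: 0.0125
gripper_force: 39.4
```

```bash
python3 to.py .52 .25 .15 167.3  .5699 .3182 .15 167.3
```

```text
21.85 [0.3758 0.0175 0.1799] 139.8
[ 39.9 270.4  31.9] turn -27.5
[ 45.8 354.7  32.5] turn -27.5
```

>>> {"name": "apply_moves", "arguments": {"deltas": [5, 5, 38, 5, -5, 5, 10, 76, 10, -10, 5, 15, 114, 15, -15, 5, 20, 152, 20, -20, 5, 25, 190, 25, -27.5, 5, 30, 228, 30, -27.5, 5, 34, 266, 32, -27.5, 5, 39, 304, 32, -27.5, 5, 44, 340, 32, -27.5, 5, 46, 355, 32, -27.5, 5, 46, 355, 32, -27.5, 5, 46, 355, 32, -27.5]}}

```text
clock: 22.85
position: [0.5732, 0.307, 0.1457]
ee_rot: [-0.001, 0.117, 0.993, -0.001]
contact_force: [-0.3, 0.9, -0.8]
width: 0.0127
gripper_force: 39.5
```

```bash
python3 pos.py >/dev/null;python3 pos.py w9; python3 to.py .5699 .3182 .0445 167.3
```

```text
tray xy mm [ 5.3 66.3] z 0.1463 F [ 0.2 -0.8  0. ] w 0.0121 22.95
toolx yaw 166.5 pos [0.5725 0.3057 0.1463]
23.0 [0.5726 0.3055 0.1466] 166.5
[  5.5  11.8 102.1] turn -0.8
```

View pics/w9.png

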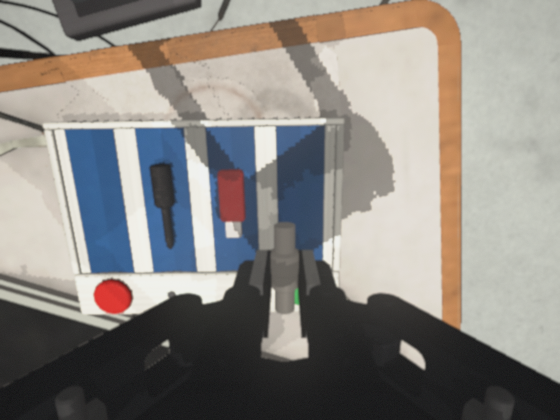

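The BNC is held straight at (285,265), short of lane 4 by about 12 mm. I'm correcting and lowering it, keeping the tips above the rim.

>>> {"name": "apply_moves", "arguments": {"deltas": [5, 5.5, 11, 30, -0.8, 5, 5.5, 11, 60, -0.8, 5, 5.5, 11, 85, -0.8, 5, 5.5, 11, 96, -0.8, 5, 5.5, 11, 100, -0.8, 5, 5.5, 11, 100, -0.8, 5, 5.5, 11, 100, -0.8]}}

```text
clock: 23.58
position: [0.5717, 0.3188, 0.0482]
ee_rot: [0.001, 0.11, 0.994, 0.001]
contact_force: [-0.2, -0.0, 0.0]
width: 0.0127
gripper_force: 39.5
```

```bash
python3 pos.py
```

```text
tray xy mm [ 1.9 79.3] z 0.0486 F [-0.7  0.3  0.8] w 0.0122 23.6333
toolx yaw 167.3 pos [0.572  0.3191 0.0486]
```

>>> {"name": "apply_moves", "arguments": {"deltas": [5, 1.5, -2, 2, 0, 5, 1.5, -2, 4, 0, 5, 1.5, -2, 4, 0, 24, 1.5, -2, 4, 0, 24, 1.5, -2, 4, 0, 24, 1.5, -2, 4, 0, 24, 1.5, -2, 4, 0, 24, 1.5, -2, -5, 0, 24, 1.5, -2, -30, 0, 24, 1.5, -2, -70, 0, 24, 1.5, -2, -110, 0, 24, 1.5, -2, -130, 0]}}

```text
clock: 24.63
position: [0.5709, 0.3182, 0.1827]
ee_rot: [0.003, 0.11, 0.994, 0.002]
contact_force: [0.4, -0.4, 0.5]
width: 0.0236
gripper_force: 0.0
```

```bash
python3 pos.py w10; python3 to.py .38 .05 .18 130 .36 -.12 .18 91
```

```text
tray xy mm [ 2.3 79.2] z 0.1859 F [1.7 0.8 2.3] w 0.0243 24.6833
toolx yaw 167.4 pos [0.5725 0.3189 0.1859]
24.7333 [0.5717 0.3186 0.1831] 167.4
[ 1.283e+02 -3.040e+02 -1.000e-01] turn 37.4
[ 110.6 -474.3   -1. ] turn 76.4
```

View pics/w10.png

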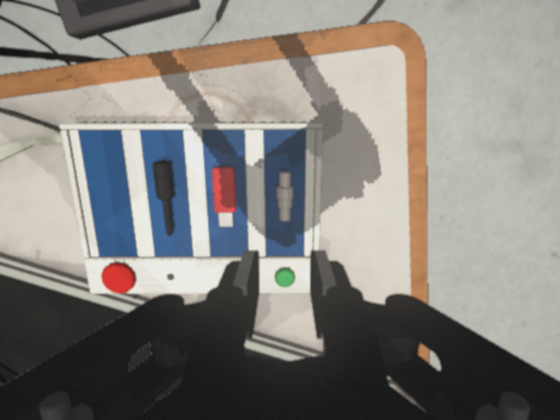

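The BNC lies straight in lane 4 at (285,197). The XLR is last.

>>> {"name": "apply_moves", "arguments": {"deltas": [36, 16, -38, 0, 6, 36, 32, -76, 0, 13, 36, 48, -114, 0, 20, 36, 64, -152, 0, 27, 36, 80, -190, 0, 34, 36, 96, -228, 0, 41, 36, 112, -266, 0, 48, 36, 128, -304, 0, 55, 36, 124, -344, 0, 62, 36, 120, -384, 0, 69, 36, 116, -424, 0, 76, 36, 112, -460, 0, 76]}}

```text
clock: 25.73
position: [0.3575, -0.1087, 0.1766]
ee_rot: [-0.0, 0.7, 0.714, -0.0]
contact_force: [1.4, -0.5, 0.5]
width: 0.036
gripper_force: 0.0
```

```bash
python3 to.py .41 -.26 .18 90.6 .577 -.277 .15 90.6
```

```text
25.7833 [ 0.3581 -0.1154  0.1769] 91.1
[-145.6   49.2   -2.1] turn 0.5
[-165.5  215.9   28. ] turn 0.5
```

>>> {"name": "apply_moves", "arguments": {"deltas": [36, -38, 8, 0, 0, 36, -76, 18, 0, 0, 36, -112, 32, 0, 0, 36, -145, 50, 0, 0, 36, -158, 88, 0, 0, 36, -164, 128, 0, 0.5, 36, -168, 168, 0, 0.5, 36, -168, 205, 0, 0.5, 36, -168, 216, 0, 0.5, 36, -168, 216, 0, 0.5, 36, -168, 216, 0, 0.5]}}

```text
clock: 26.7
position: [0.578, -0.269, 0.1756]
ee_rot: [-0.002, 0.701, 0.713, -0.001]
contact_force: [-0.7, -0.1, 0.2]
width: 0.0354
gripper_force: 0.0
```

```bash
python3 - <<'E'
from h import *
for i in range(3):
    p=get_image("wrist")
    for f in (place_of,find_in): print([(round(r["score"],2),np.round(r["point"]),ray(p,r["point"],.0315).round(4)) for r in f("xlr_b_mid",p)[:1]])
E
python3 to.py .577 -.277 .0425 90.6
```

```text
[(0.56, array([287., 204.]), array([ 0.5793, -0.2696,  0.0315]))]
[(0.83, array([286., 201.]), array([ 0.5787, -0.2677,  0.0315]))]
[(0.87, array([285., 202.]), array([ 0.5767, -0.2687,  0.0315]))]
[(0.94, array([286., 204.]), array([ 0.5777, -0.2708,  0.0315]))]
[(0.77, array([282., 199.]), array([ 0.5756, -0.267 ,  0.0315]))]
[(0.66, array([286., 205.]), array([ 0.5786, -0.2721,  0.0315]))]
27.2 [ 0.5784 -0.27    0.1772] 90.8
[ -6.9  -1.6 134.7] turn 0.2
```

>>> {"name": "apply_moves", "arguments": {"deltas": [32, -7, -1, 40, 0.2, 32, -7, -1, 80, 0.2, 32, -7, -1, 115, 0.2, 32, -7, -1, 130, 0.2, 32, -7, -1, 134.5, 0.2, 32, -7, -1, 134.5, 0.2, 32, -7, -1, 134.5, 0.2, 10, -7, -1, 134.5, 0.2, 10, -7, -1, 134.5, 0.2, 10, -7, -1, 134.5, 0.2, 10, -7, -1, 134.5, 0.2, 10, -7, -1, 134.5, 0.2], "squeeze": 60}}

```text
clock: 28.2
position: [0.5795, -0.2778, 0.0446]
ee_rot: [0.002, 0.703, 0.711, 0.001]
contact_force: [0.3, -0.2, 5.4]
width: 0.0167
gripper_force: 59.1
```

```bash
python3 to.py .41 -.265 .15 90.6 .36 -.14 .16 90.6 .38 .05 .18 136
```

```text
28.25 [ 0.5794 -0.2778  0.0445] 90.7
[  14.5 -168.8 -106.2] turn 0.1
[ 140.  -217.4 -116.7] turn 0.1
[ 329.7 -195.1 -137.1] turn -45.3
```

>>> {"name": "apply_moves", "arguments": {"deltas": [10, 0, 0, -30, 0, 10, 0, -5, -65, 0, 10, 0, -40, -95, 0, 10, 3, -80, -106, 0, 10, 8, -120, -106, 0, 10, 15, -160, -106, 0, 10, 40, -190, -108, 0, 10, 75, -205, -112, -4, 10, 110, -214, -116, -9, 10, 145, -218, -120, -14, 10, 185, -215, -125, -20, 10, 223, -210, -130, -26]}}

```text
clock: 29.25
position: [0.3641, -0.0547, 0.173]
ee_rot: [0.0, 0.524, 0.852, 0.0]
contact_force: [1.2, 0.1, -0.9]
width: 0.0167
gripper_force: 59.0
```

```bash
python3 to.py .37 .03 .17 150 .5285 .1677 .15 167.3
```

```text
29.3 [ 0.3648 -0.0478  0.1737] 117.3
[66.7 40.3  4.2] turn -32.7
[116.2 244.2  25.5] turn -50.0
```

>>> {"name": "apply_moves", "arguments": {"deltas": [10, 30, 20, 2, -6, 10, 58, 40, 5, -12, 10, 68, 75, 8, -18, 10, 76, 112, 11, -25, 10, 84, 150, 14, -32, 10, 92, 186, 18, -39, 10, 100, 222, 22, -46, 10, 107, 255, 25, -50, 10, 107, 255, 25, -50, 10, 107, 255, 25, -50, 10, 107, 255, 25, -50]}}

```text
clock: 30.22
position: [0.5444, 0.1533, 0.147]
ee_rot: [-0.001, 0.116, 0.993, -0.0]
contact_force: [-0.3, -1.1, -0.1]
width: 0.0167
gripper_force: 58.9
```

```bash
python3 pos.py >/dev/null;python3 pos.py w11; python3 to.py .5428 .1644 .048 167.3
```

```text
tray xy mm [ 11.3 -89. ] z 0.1474 F [ 0.4 -1.1  0.5] w 0.0165 30.3167
toolx yaw 166.6 pos [0.5441 0.1529 0.1474]
30.3667 [0.5442 0.1528 0.1476] 166.6
[ 4.  11.  99.6] turn -0.7
```

View pics/w11.png

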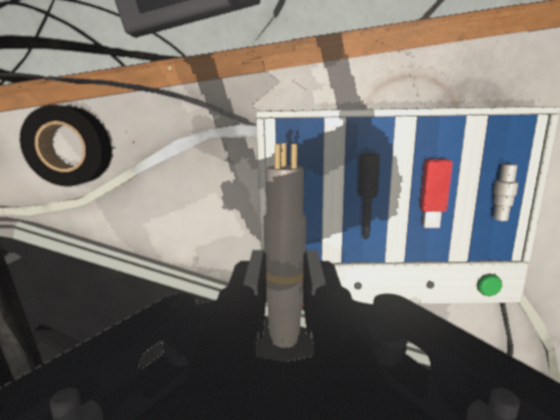

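The XLR is held straight, its axis at column 285, about 11 mm short of lane 1. I'm correcting and lowering it.

>>> {"name": "apply_moves", "arguments": {"deltas": [10, 4, 11, 30, -0.7, 10, 4, 11, 60, -0.7, 10, 4, 11, 85, -0.7, 10, 4, 11, 95, -0.7, 10, 4, 11, 97, -0.7, 10, 4, 11, 97, -0.7, 10, 4, 11, 97, -0.7]}}

```text
clock: 30.95
position: [0.545, 0.1652, 0.0518]
ee_rot: [0.001, 0.11, 0.994, 0.0]
contact_force: [1.6, -0.5, -0.2]
width: 0.0161
gripper_force: 58.9
```

```bash
python3 pos.py
```

```text
tray xy mm [  9.7 -76.6] z 0.052 F [ 0.7 -0.2  0.2] w 0.0162 31.0
toolx yaw 167.3 pos [0.5453 0.1653 0.052 ]
```

>>> {"name": "apply_moves", "arguments": {"deltas": [10, 2, -1.5, 3, 0, 10, 2, -1.5, 6, 0, 10, 2, -1.5, 6, 0, 30, 2, -1.5, 6, 0, 30, 2, -1.5, 6, 0, 30, 2, -1.5, 6, 0, 30, 2, -1.5, 6, 0, 30, 2, -1.5, -5, 0, 30, 2, -1.5, -30, 0, 30, 2, -1.5, -70, 0, 30, 2, -1.5, -110, 0, 30, 2, -1.5, -150, 0]}}

```text
clock: 32.0
position: [0.5411, 0.1643, 0.2016]
ee_rot: [-0.001, 0.11, 0.994, -0.0]
contact_force: [0.8, -0.1, 0.7]
width: 0.0299
gripper_force: 0.0
```

>>> {"name": "apply_moves", "arguments": {"deltas": [30, 20, 15, -20, 0, 30, 40, 30, -40, 0, 30, 60, 50, -40, 0, 30, 60, 50, -40, 0, 30, 60, 50, -40, 0, 30, 60, 50, -40, 0]}}

```text
clock: 32.5
position: [0.494, 0.226, 0.2399]
ee_rot: [-0.0, 0.11, 0.994, -0.0]
contact_force: [1.0, -0.4, 0.8]
width: 0.0299
gripper_force: 0.0
```

```bash
python3 pos.py w12
```

```text
tray xy mm [-53.5 -29. ] z 0.2397 F [-0.4 -0.6 -0.4] w 0.0299 32.55
toolx yaw 167.3 pos [0.4942 0.2257 0.2397]
```

View pics/w12.png

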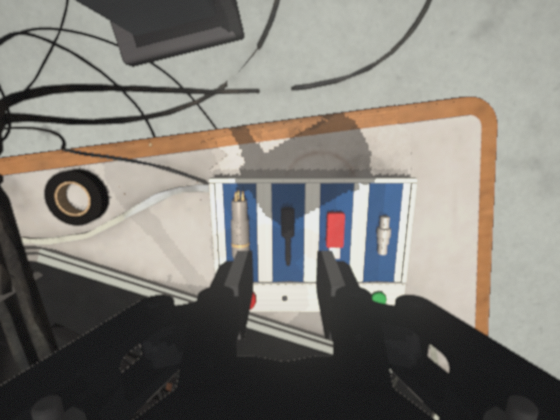

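The last view shows all four pieces in their lanes, straight and about mid-lane: XLR (240,230), jack (288,235), USB (336,232) and BNC (384,235). The tape is untouched.

```bash
python3 -c "
from rig import *
print(sign_off())"
```

```text
the job is handed in; nothing more can be done
None
```

All four pieces are in the tray in length order, shortest (BNC barrel) at the green disc to longest (XLR adaptor) at the red disc, each released straight at about mid-lane; the arm never went near the tape roll or clamp, and I handed the job in at about 33 s.

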